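# Weigh the solder paste jar that stands behind the cleaners

## Robot

A 6-joint arm with a two-finger parallel gripper is mounted at the origin on the work surface. World frame = base frame: x ahead of the robot, y to its left, z up, the work surface at z = 0. Lengths are in mm, angles in degrees, forces in N, time in s.
With the tool pointing down it reaches from about 350 to 850 mm from the base axis. Payload 8.1 kg.
Tool frame: the origin (TCP) lies at the very end of the fingers, on their centre line; the grasp point (between the pads) lies 19 mm behind it; z points along the fingers, y is the line along which they close (so a half turn about z gives the same grasp; the last joint's range is limited). The gripper opens to 85 mm and grips with 20 to 120 N. Pads are 22 mm wide; open, the fingers measure 114 mm over their backs; the gripper's body (76 mm by 85 mm) begins 54 mm behind the grasp point. The pads swing forward as they close: fully open they stand 13 mm farther back than shut.
Start: joints at [-4.893, 7.471, 85.268, -0, 87.261, -4.893], TCP at [600.004, 0.022, 231.292] pointing down, gripper open.
Joint ranges: [-169.43, 169.43], [-51.17, 129.36], [1.28, 143.12], [-76.62, 256.62], [0, 156.53], [-152.29, 152.29]. Speed limits (degrees/s): [136.94, 136.94, 159.86, 180, 180, 180].

## Interface

Orientations are given as [roll, pitch, yaw] about the fixed x, y, z axes, in that order (R = Rz(yaw) Ry(pitch) Rx(roll)).
In Python, from bench import sense, eyes, job, models gives the robot as it stands. The module is installed in compiled form; this text tells all that it offers.
- The arm moves only by the tool apply_moves, never from a script. Its argument "rows" is a list of rows, each a list of 6 numbers: the shift along the tool's x, y, z in mm, then the turn, a rotation vector about the tool's x, y, z in rad. In form: [[dx, dy, dz, rx, ry, rz], ...]. A call has exactly 5 rows; each row shifts and turns the commanded pose from where the row before left it, along the tool's axes as they then stand; what a row does not reach is not made up. A row lasts 1/8 s, in which the tool goes at most 62.5 mm and 10.7 degrees, less where a joint would pass 70% of its speed; a pose out of reach is approached as far as the arm can. A call is refused whole if a number of a shift passes 62.5 or a number of a turn 0.188, either way. A call with a gripper value outside its range is refused whole. "fingers" is the finger opening in mm, from 0 to 85.4, set as the call begins (left out, the last holds). The fingers move at their own pace and stop on an object; "grip_force" is the grip in N (left out, the last holds). Time passes only in rows, so rows that do not move let the fingers close, or fill a call up. It gives the time, the measured TCP pose, the force, the opening and the grip force at its end, in the units of the state.
- sense(): the state, without advancing time (a new reading comes with each control period).
- eyes.snapshot(name): name is "scene" or "side" or "wrist"; returns (picture, depth): 400x640x3 uint8, red, green, blue; 400x640 float32, mm along the optical axis (not along the pixel's ray), 0 where there is no reading.
- eyes.get_calibration(name): a dict with "intrinsics" (3x3 intrinsics, pixels), "R" (3x3) and "t" (3): a world point X has camera coordinates R X + t; the wrist camera has in their place "mount" (4x4, takes a point from camera to tool coordinates, whose origin is the TCP and whose axes are the flange's). Camera axes: x right, y down, z forward; pixel columns grow to the right and rows downward; lengths in mm; the calibration is good to about 2 mm. A picture is of the moment at which its call begins: read the wrist's pose just before it. get_calibration takes no time and is no camera call.
- job.hand_in(): hands the job in; it is judged then, once.
Trained networks look in the newest picture that a camera, given by its name, has taken for a name from the list of things; names that differ only in an ending like _2 or _b are one class to them, and where a whole thing is asked for, a point or a joint stands for the part that bears it (a point fixed in the world has none). Each returns a list of dicts, best first, with "confidence" (0 to 1); they miss things now and then, are a little off and sometimes report something else, mostly with a low value. They report only what shows in the picture. A call takes as long as a camera call. They do not tell look-alikes from the thing itself.
- models.boxes_of(name, camera): "xyz" ([x, y, z] in mm, in world coordinates, good to about 4 mm: the middle of the surface that is visible of it).
- models.cut_out(name, camera): "pixels" (400x640 bool, what is visible of it).
- models.place_of(name, camera): "xyz" ([x, y, z] in mm, in world coordinates, good to about 4 mm: a listed point, or the origin of a listed thing).
The state is a dict: "time": time; "joint_pos": joint angles; "qd": joint speeds; "joint_efforts": joint torques, N m; "tool_pos": TCP position; "tcp_rot": TCP orientation; "ft_force": force on the tool from outside, world axes, zero at the start; "wrist_torque": the same for the moment, N m; "finger_gap": finger opening in mm; "grip_force": force on a finger pad.
Only numpy, scipy, OpenCV 4.12 (cv2) and the standard library are available. Lean on these libraries where they do the work, as an engineer would, in place of code of your own. Each camera call takes 0.05 s, during which the arm holds its last target. There are 200 camera calls.

## Task

The solder paste jar stands at the back of the metal tray, hemmed in by a bottle, a square tin and a slim can. Leave the jar where it is while you stand all three of those on the grey side mat; then set the jar upright in the middle of the round scale pan, and only then stand each of the three back in the middle of its own pad in the tray, the one it came from (bottle on the large round pad, tin on the square one, can on the small round one). Keep everything upright, and leave the jar on the scale.

Things in the scene. Friction and masses are not known exactly. Their poses are not given: they have to be found in the camera images.
- bottle_center (a point): White plastic flux bottle, upright, loose, about 0.2 kg: round body 56 mm in diameter, straight-sided from its base to 80 mm up, then a shoulder to a black cap 24 mm in diameter; 96 mm high in all. This point is on its axis, 48 mm above its base; z up.
- tin_center (a point): Grey square tin, upright, loose, about 0.25 kg: 48 x 48 mm, flat-sided from its base to 82 mm up, with a small black cap (22 mm in diameter) near one corner on top; 90 mm high in all. This point is on its axis, 45 mm above its base; x and y square to its faces, z up.
- can_center (a point): Slim bare-steel spray can, upright, loose, about 0.12 kg: 38 mm in diameter, straight-sided from its base to 84 mm up, then a dome with a white nozzle; 100 mm high in all. This point is on its axis, 50 mm above its base; z up.
- jar_center (a point): Low solder paste jar, upright, loose, about 0.25 kg: white body 58 mm in diameter with a grey lid 60 mm in diameter, lid from 30 mm up to the top; 44 mm high in all. It stands directly on the tray's floor; the bottle, tin and can stand on three sides of it (left, right and robot side, in any arrangement), each axis 68 mm from its own. This point is on its axis, 22 mm above its base; z up.
- bottle_pad: Round black pad, 66 mm in diameter, 3 mm thick, fixed on the tray's floor: the bottle's home, under the bottle at the start. Origin at the centre of its underside, which is 3 mm above the table (its top is 6 mm above the table); z up.
- tin_pad: Square black pad, 60 x 60 mm, 3 mm thick, fixed on the tray's floor: the tin's home, under the tin at the start. Origin at the centre of its underside, which is 3 mm above the table (its top is 6 mm above the table); x and y along its sides, z up.
- can_pad: Small round black pad, 48 mm in diameter, 3 mm thick, fixed on the tray's floor: the can's home, under the can at the start. Origin at the centre of its underside, which is 3 mm above the table (its top is 6 mm above the table); z up.
- tray: Open aluminium tray fixed on the table, 200 mm (x) x 216 mm (y), floor 3 mm thick, walls 14 mm high and 3 mm thick. Origin at the centre of its underside, at table height; x away from the robot. The jar starts 30 mm from the origin along x. A solder spool (38 mm wide, 26 mm high) and a brass standoff (22 mm wide, 24 mm high) stand in the two corners nearest the robot.
- mat: Side mat: empty grey rectangle fixed on the table, 280 mm along its x, 120 mm along its y, 3 mm thick, to one side (left or right) of the tray. Origin at the centre of its underside, at table height; z up.
- pan (a point): Centre of the top face of the scale's round steel pan, 88 mm in diameter, 26 mm above the table; z up. The scale is a fixed grey slab, 150 mm (its x) x 110 mm (its y) and 20 mm high, on the other side of the tray from the mat; the pan stands 6 mm above it, 18 mm from its centre along its x.
Not all that is in view belongs to the job. What is shaped like the part that bears bottle_center but orange is not meant.

How it is judged:
By the outcome, as a careful person would: the job done as asked, in the order asked, and still so for the second after the job is handed in, with the robot touching nothing.
It also fails if it takes over 128 s, if anything falls off the work surface, if the arm or the gripper's body presses on something with over 40 N, if the wrist force passes 120 N, or if a joint passes its speed limit or range.

## Working session

There is one attempt and no reset: what is moved stays moved. The work goes in short steps, Python scripts to look and compute and a tool call to move; the robot and the scene stay as the last step left them, time stands still between calls to the robot, and variables do not carry over. Pictures are saved under pics/ and viewed, at most 14 in all, crops included, and the job is handed in when it is done.

Besides the shell and the picture viewer there is one more tool, called after "Request:" as a command line: name --pt "numbers of a row" for each row, then --argument value for the rest. apply_moves: Moves the arm, as the interface text tells. Its arguments: {"type":"object","properties":{"rows":{"type":"array"},"fingers":{"type":"number"},"grip_force":{"type":"number"}},"required":["rows"]}

```bash
mkdir -p pics
cat > h.py <<'E'
import numpy as np,cv2
from bench import sense,eyes,job,models
from scipy.spatial.transform import Rotation as Ro
def show(n,f):
    p,d=eyes.snapshot(n); cv2.imwrite('pics/'+f,p[:,:,::-1]); return p,d
def world(n,d,us,vs,s=None):
    c=eyes.get_calibration(n);K=np.array(c['intrinsics']);us=np.atleast_1d(us);vs=np.atleast_1d(vs)
    z=d[vs,us];P=np.stack([(us-K[0,2])/K[0,0]*z,(vs-K[1,2])/K[1,1]*z,z],1);P=P[z>0]
    if 'R' in c: return (P-np.array(c['t']))@np.array(c['R'])
    M=np.array(c['mount']);P=P@M[:3,:3].T+M[:3,3]
    return P@Ro.from_euler('xyz',s['tcp_rot'],degrees=True).as_matrix().T+np.array(s['tool_pos'])
E
python3 - <<'E'
from h import *
s=sense();print(s)
show('scene','scene.png')
for n in ['bottle_center','tin_center','can_center','jar_center','tray','mat','pan','bottle_pad']:
    print(n,[(np.round(r['xyz'],0),round(r['confidence'],2)) for r in models.place_of(n,'scene')][:3])
show('wrist','w.png')
a=cv2.imread('pics/scene.png');b=cv2.imread('pics/w.png')
print(eyes.get_calibration('wrist'))
E
```

```text
{'time': 0.0, 'joint_pos': array([-4.89328096e+00,  7.51603375e+00,  8.53302022e+01, -1.72876761e-03,
        8.72612886e+01, -4.89159071e+00]), 'qd': array([ 0.04636961, -0.04688051,  0.08125974,  0.00188245, -0.01901392,
       -0.08837636]), 'joint_efforts': array([-1.90700346e-03, -5.69404185e+01, -5.00557995e+01, -2.19391650e-04,
        1.44415747e-02,  7.24149572e-05]), 'tool_pos': array([5.99443164e+02, 5.66611621e-02, 2.30225937e+02]), 'tcp_rot': array([-1.79892720e+02, -7.44833915e-03,  8.99983870e+01]), 'ft_force': array([-0.89955693, -0.67204973,  0.03787501]), 'wrist_torque': array([-0.02254935,  0.01869055,  0.01083194]), 'grip_force': 0.0, 'finger_gap': 85.6092225712865}
bottle_center [(array([544.,  12.,  59.]), 0.94), (array([385., 180.,  50.]), 0.82), (array([769.,  73.,  46.]), 0.56)]
tin_center [(array([623.,  73.,  48.]), 0.81)]
can_center [(array([602., -66.,  57.]), 0.92)]
jar_center []
tray []
mat [(array([ 545., -280.,   -4.]), 0.97)]
pan [(array([553., 290.,  23.]), 0.93), (array([546.,  13.,  55.]), 0.23)]
bottle_pad [(array([544.,  13.,   2.]), 0.49)]
{'intrinsics': array([[290.53084908,   0.        , 319.79151472],
       [  0.        , 290.53084908, 199.85545595],
       [  0.        ,   0.        ,   1.        ]]), 'mount': array([[-1.16989208e-05, -9.60699216e-01, -2.77591455e-01,
         6.88504178e+01],
       [ 9.99999873e-01,  1.28436501e-04, -4.86642375e-04,
        -6.65650585e-01],
       [ 5.03169823e-04, -2.77591425e-01,  9.60699093e-01,
        -1.42354891e+02],
       [ 0.00000000e+00,  0.00000000e+00,  0.00000000e+00,
         1.00000000e+00]])}
```

View pics/scene.png

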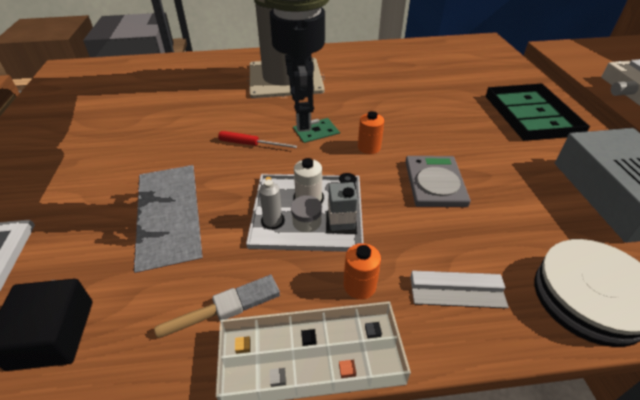

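View pics/w.png

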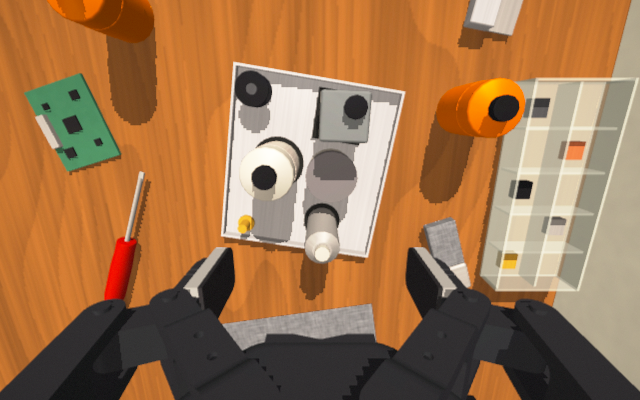

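The wrist view shows the bottle (265,175), tin (342,115), can (320,235) and jar (330,175), with the spool and standoff on the left. The mat lies at −y and the scale at +y. Next I'll get precise positions from the depth.

```bash
cat > m.py <<'E'
from h import *
s=sense();p,d=eyes.snapshot('wrist')
v,u=np.where(d>0);P=world('wrist',d,u,v,s)
def sel(c,r,z0,z1):
    return P[(np.hypot(P[:,0]-c[0],P[:,1]-c[1])<r)&(P[:,2]>z0)&(P[:,2]<z1)]
def rep(n,Q):
    if len(Q)<5: print(n,len(Q));return
    (c,r)=cv2.minEnclosingCircle(Q[:,:2].astype(np.float32));R=cv2.minAreaRect(Q[:,:2].astype(np.float32))
    print(n,len(Q),'circ',np.round(c,1),round(r,1),'rect',np.round(R[0],1),np.round(R[1],1),round(R[2],1),'z',np.round(np.median(Q[:,2]),1))
E
python3 - <<'E'
from m import *
rep('bcap',sel((544,12),30,97,108));rep('bsh',sel((544,12),45,70,90))
rep('tin',sel((623,73),45,84,92));rep('tincap',sel((623,73),45,94,100));rep('can',sel((602,-66),30,94,112));rep('can2',sel((602,-66),35,70,112));rep('jar',sel((611,3),38,43,51))
T=sel((595,0),160,9,19);rep('wall',T)
p,d=show('scene','s2.png')
v,u=np.where(d>0);Pw=world('scene',d,u,v)
for n in ['mat','pan','tray','jar_center','tin_center','can_center','bottle_center']:
    for r in models.cut_out(n,'scene')[:2]:
        v,u=np.where(r['pixels']);Q=world('scene',d,u,v);print(round(r['confidence'],2));rep(n,Q)
        if n=='tin_center': rep('tintop',Q[abs(Q[:,2]-88)<3])
Q=Pw[(np.hypot(Pw[:,0]-553,Pw[:,1]-290)<130)];rep('pantop',Q[abs(Q[:,2]-26)<2.0]);rep('slab',Q[abs(Q[:,2]-19)<3])
E
```

```text
bcap 485 circ [544.7  12.5] 11.9 rect [544.8  12.5] [23.  22.8] 52.7 z 101.7
bsh 1564 circ [544.8  12.6] 27.8 rect [544.8  12.7] [54.6 54.8] 50.9 z 87.5
tin 2146 circ [622.3  68.7] 32.1 rect [622.5  68.6] [48. 48.] 87.7 z 87.5
tincap 447 circ [631.9  77.2] 10.8 rect [631.7  77.1] [21.1 20.7] 49.5 z 95.7
can 508 circ [600.6 -65.1] 15.2 rect [601.1 -65.1] [28.9 27.1] 80.8 z 97.7
can2 1087 circ [601.1 -65.2] 19.2 rect [600.8 -65. ] [37.1 37.3] 68.4 z 93.6
jar 2076 circ [611.7   1.7] 29.8 rect [611.5   2. ] [58.4 58.7] 89.8 z 46.7
wall 2248 circ [582.1   6.8] 146.3 rect [582.   6.] [216.6 200.7] 80.8 z 13.4
0.7
mat 5806 circ [ 548.2 -276.6] 150.2 rect [ 546.3 -277.5] [285.2 122.4] 9.8 z 2.8
0.77
pan 2708 circ [533. 293.] 91.5 rect [533.8 298.4] [120.3 152.1] 82.0 z 20.2
0.59
tray 3737 circ [602.1   4.8] 157.6 rect [609.9   2.2] [219.7 257.9] 80.8 z 3.2
0.55
tray 995 circ [497.4  11.7] 94.8 rect [497.4  16.5] [ 60.3 185.3] 89.0 z 74.8
0.92
jar_center 961 circ [613.    3.6] 31.2 rect [614.2   4.3] [57.9 60.4] 31.2 z 45.7
0.81
tin_center 1315 circ [577.2  71.6] 75.7 rect [578.   80.6] [ 62.1 150.4] 82.0 z 68.3
tintop 372 circ [625.7  71.2] 30.8 rect [624.6  70.9] [47.6 49.8] 88.2 z 87.7
0.7
can_center 806 circ [553.6 -64. ] 69.0 rect [553.8 -66. ] [137.7  42.6] 0.0 z 67.4
0.91
bottle_center 988 circ [540.4   8.7] 58.9 rect [540.9  14.5] [ 60.4 107.2] 85.2 z 74.5
0.9
bottle_center 920 circ [322.6 193.3] 94.2 rect [322.5 180.3] [ 55.  186.4] 89.0 z 57.1
pantop 881 circ [549.8 290.7] 45.2 rect [550.3 291.8] [86.9 87.9] 71.5 z 25.8
slab 1400 circ [533. 294.] 90.9 rect [532.9 293.5] [109.9 151.8] 81.9 z 19.6
```

Consistent: every object is 67.7–67.8 mm from the jar. I'll move the can first, since no rotation is needed.

Request:
apply_moves --pt "-8 0 15 0 0 0" --pt "-16 0 25 0 0 0" --pt "-18 0 30 0 0 0" --pt "-15 0 25 0 0 0" --pt "-8 1 15 0 0 0" --fingers 85 --grip_force 40

```text
time: 1.58
tool_pos: [599.6, -65.9, 118.5]
tcp_rot: [-179.8, -0.0, 89.9]
ft_force: [-0.1, 0.4, -0.1]
finger_gap: 85.1
grip_force: 0.0
```

Request:
apply_moves --pt "0 0 15 0 0 0" --pt "0 0 25 0 0 0" --pt "0 0 25 0 0 0" --pt "0 0 14 0 0 0" --pt "0 0 0 0 0 0"

```text
time: 2.2
tool_pos: [600.3, -64.5, 41.2]
tcp_rot: [-179.9, -0.0, 90.0]
ft_force: [0.5, 0.7, -0.1]
finger_gap: 84.8
grip_force: 0.0
```

Request:
apply_moves --pt "0 0 0 0 0 0" --pt "0 0 0 0 0 0" --pt "0 0 0 0 0 0" --pt "0 0 0 0 0 0" --pt "0 0 0 0 0 0" --fingers 25

```text
time: 2.82
tool_pos: [602.0, -65.1, 43.5]
tcp_rot: [179.9, 0.0, 90.0]
ft_force: [-0.5, 0.3, 5.2]
finger_gap: 37.0
grip_force: 40.4
```

Request:
apply_moves --pt "0 0 -10 0 0 0" --pt "0 0 -20 0 0 0" --pt "-10 -6 -15 0 0 0" --pt "-25 -16 0 0 0 0" --pt "-35 -23 0 0 0 0"

```text
time: 3.45
tool_pos: [556.1, -135.9, 89.0]
tcp_rot: [179.9, 0.0, 90.1]
ft_force: [0.5, -0.4, -1.8]
finger_gap: 36.8
grip_force: 40.2
```

Request:
apply_moves --pt "-45 -30 0 0 0 0" --pt "-45 -30 0 0 0 0" --pt "-40 -25 0 0 0 0" --pt "-22 -15 0 0 0 0" --pt "-8 -5 5 0 0 0"

```text
time: 4.08
tool_pos: [450.3, -297.2, 83.7]
tcp_rot: [179.9, 0.1, 89.9]
ft_force: [0.5, -0.9, -1.4]
finger_gap: 37.0
grip_force: 40.3
```

Request:
apply_moves --pt "0 0 12 0 0 0" --pt "0 0 15 0 0 0" --pt "0 0 10 0 0 0" --pt "0 0 5 0 0 0" --pt "0 0 0 0 0 0"

```text
time: 4.7
tool_pos: [451.3, -294.4, 40.4]
tcp_rot: [-180.0, -0.0, 90.1]
ft_force: [-2.3, 2.9, 3.6]
finger_gap: 37.1
grip_force: 40.9
```

Request:
apply_moves --pt "0 0 0 0 0 0" --pt "0 0 0 0 0 0" --pt "0 0 -15 0 0 0" --pt "0 0 -35 0 0 0" --pt "0 0 -50 0 0 0" --fingers 70

```text
time: 5.32
tool_pos: [450.1, -294.4, 140.9]
tcp_rot: [-179.9, -0.1, 90.0]
ft_force: [0.5, 0.1, 0.2]
finger_gap: 70.0
grip_force: 0.0
```

Request:
apply_moves --pt "10 5 -15 0 0 0" --pt "30 14 0 0 0 0" --pt "45 21 0 0 0 0" --pt "55 26 0 0 0 0" --pt "55 26 0 0 0 0" --fingers 85

```text
time: 5.95
tool_pos: [543.5, -98.1, 155.7]
tcp_rot: [180.0, 0.0, 90.0]
ft_force: [1.5, 0.1, 0.1]
finger_gap: 84.9
grip_force: 0.0
```

Request:
apply_moves --pt "55 26 0 0 0 0" --pt "50 24 0 0 0 0" --pt "38 18 0 0 0 0" --pt "18 8 0 0 0 0" --pt "8 3 0 0 0 0.04"

```text
time: 6.58
tool_pos: [622.0, 70.1, 155.2]
tcp_rot: [-180.0, 0.0, 87.7]
ft_force: [0.0, 0.4, -1.0]
finger_gap: 84.7
grip_force: 0.0
```

Request:
apply_moves --pt "0 0 15 0 0 0" --pt "0 0 30 0 0 0" --pt "0 0 35 0 0 0" --pt "0 0 23 0 0 0" --pt "0 0 10 0 0 0"

```text
time: 7.2
tool_pos: [619.8, 67.9, 39.4]
tcp_rot: [-179.8, 0.0, 87.7]
ft_force: [-0.5, -0.1, 0.5]
finger_gap: 85.0
grip_force: 0.0
```

Request:
apply_moves --pt "0 0 0 0 0 0" --pt "0 0 0 0 0 0" --pt "0 0 0 0 0 0" --pt "0 0 0 0 0 0" --pt "0 0 0 0 0 0" --fingers 35

```text
time: 7.82
tool_pos: [623.1, 69.0, 43.8]
tcp_rot: [179.9, 0.0, 87.7]
ft_force: [0.1, 0.2, 6.7]
finger_gap: 47.4
grip_force: 42.8
```

Request:
apply_moves --pt "0 0 -12 0 0 0" --pt "0 0 -28 0 0 0" --pt "0 0 -20 0 0 0" --pt "-15 1 -5 0 0 0" --pt "-30 3 0 0 0 0"

```text
time: 8.45
tool_pos: [624.3, 23.6, 107.6]
tcp_rot: [180.0, 0.0, 87.8]
ft_force: [-0.2, -1.4, -2.5]
finger_gap: 47.7
grip_force: 41.9
```

Request:
apply_moves --pt "-45 4 0 0 0 0" --pt "-52 5 0 0 0 0" --pt "-54 5 0 0 0 0" --pt "-52 5 0 0 0 0" --pt "-43 4 0 0 0 0"

```text
time: 9.07
tool_pos: [636.2, -225.9, 106.3]
tcp_rot: [-179.9, -0.0, 87.6]
ft_force: [0.5, 0.4, -1.6]
finger_gap: 47.4
grip_force: 41.9
```

Request:
apply_moves --pt "-28 2 0 0 0 0" --pt "-12 0 10 0 0 0" --pt "0 0 24 0 0 0" --pt "0 0 20 0 0 0" --pt "0 0 8 0 0 0"

```text
time: 9.7
tool_pos: [636.4, -261.1, 42.4]
tcp_rot: [-179.8, -0.1, 87.8]
ft_force: [0.3, 0.7, -2.4]
finger_gap: 47.7
grip_force: 41.9
```

Request:
apply_moves --pt "0 0 3 0 0 0" --pt "0 0 2 0 0 0" --pt "0 0 0 0 0 0" --pt "0 0 0 0 0 0" --pt "0 0 0 0 0 0"

```text
time: 10.32
tool_pos: [638.0, -263.0, 40.8]
tcp_rot: [180.0, 0.0, 87.7]
ft_force: [-0.6, -0.6, -0.6]
finger_gap: 47.9
grip_force: 42.1
```

Request:
apply_moves --pt "0 0 0 0 0 0" --pt "0 0 0 0 0 0" --pt "0 0 -20 0 0 0" --pt "0 0 -40 0 0 0" --pt "0 0 -55 0 0 0" --fingers 75

```text
time: 10.95
tool_pos: [636.9, -262.5, 156.3]
tcp_rot: [-179.9, -0.1, 87.7]
ft_force: [0.7, 0.1, -0.3]
finger_gap: 75.1
grip_force: 0.0
```

Request:
apply_moves --pt "0 0 0 0 0 0.175" --pt "0 0 0 0 0 0.175" --pt "0 0 0 0 0 0.175" --pt "0 0 0 0 0 0.175" --pt "0 0 0 0 0 0.175" --fingers 85

```text
time: 11.58
tool_pos: [638.2, -263.1, 157.3]
tcp_rot: [179.9, -0.0, 37.2]
ft_force: [1.1, 0.3, -0.1]
finger_gap: 84.8
grip_force: 0.0
```

Request:
apply_moves --pt "0 0 0 0 0 0.175" --pt "0 0 0 0 0 0.175" --pt "0 0 0 0 0 0.175" --pt "0 0 0 0 0 0.131" --pt "-8 -20 0 0 0 0"

```text
time: 12.2
tool_pos: [630.2, -244.0, 157.2]
tcp_rot: [179.9, -0.1, -0.2]
ft_force: [0.9, -0.3, -0.0]
finger_gap: 85.2
grip_force: 0.0
```

Request:
apply_moves --pt "-15 -45 0 0 0 0" --pt "-18 -55 0 0 0 0" --pt "-18 -55 0 0 0 0" --pt "-18 -50 0 0 0 0" --pt "-12 -35 0 0 0 0"

```text
time: 12.82
tool_pos: [548.5, -0.8, 157.2]
tcp_rot: [-180.0, -0.1, 0.1]
ft_force: [0.5, -0.1, 0.5]
finger_gap: 84.8
grip_force: 0.0
```

Request:
apply_moves --pt "-4 -16 0 0 0 0" --pt "0 0 0 0 0 0" --pt "0 0 0 0 0 0" --pt "0 0 0 0 0 0" --pt "0 0 0 0 0 0"

```text
time: 13.45
tool_pos: [544.9, 12.3, 155.1]
tcp_rot: [180.0, 0.0, -0.1]
ft_force: [-0.3, -0.6, 0.0]
finger_gap: 85.2
grip_force: 0.0
```

Run:
```python
from m import *
print(s['time'],s['tool_pos'],s['tcp_rot'])
cv2.imwrite('pics/w2.png',p[:,:,::-1])
rep('bcap',sel((544,12),30,97,108));rep('jar',sel((611,3),38,43,51))
rep('tinpad',sel((622,69),45,5.2,8));rep('canpad',sel((601,-65),35,5.2,8))
# pads by darkness
g=p.max(2).astype(int)
v,u=np.where(d>0);dk=g[v,u]<50
for n,c,r in [('tinpad',(622,69),50),('canpad',(601,-65),35)]:
    Q=P[dk&(np.hypot(P[:,0]-c[0],P[:,1]-c[1])<r)&(abs(P[:,2]-6)<5)];rep(n,Q)
```

```text
13.45 [544.94855197  12.27276773 155.13243273] [ 1.79993655e+02  1.93748317e-02 -8.26139421e-02]
bcap 838 circ [545.2  12.2] 12.0 rect [545.5  12. ] [23.1 22.8] 23.7 z 101.6
jar 4133 circ [607.5   2.6] 34.6 rect [612.3   1.4] [59.3 59.1] 39.0 z 46.7
tinpad 3093 circ [622.9  70.3] 43.0 rect [623.7  72.1] [67.7 60. ] 80.9 z 5.9
canpad 1507 circ [599.4 -63.1] 27.2 rect [601.6 -65.7] [47.3 47.6] 88.1 z 5.9
tinpad 392 circ [622.2  68.1] 41.1 rect [622.6  68.1] [59.2 58. ] 81.0 z 5.6
canpad 1300 circ [601.4 -65.7] 23.3 rect [603.3 -64.1] [41.2 45.7] 33.0 z 5.7
```

View pics/w2.png

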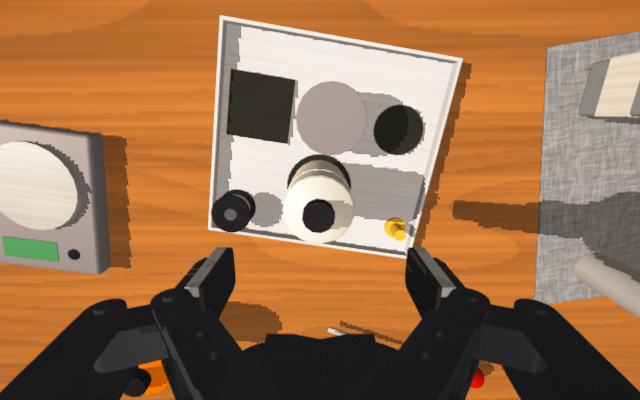

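Jar is unmoved. The tin pad is at (622.3, 68.2) with yaw −9°, and the can pad is at (601.4, −65.5). The tin (610,90) and can (610,280) stand on the mat at right, and the bottle is under the gripper.

Request:
apply_moves --pt "0 0 15 0 0 0" --pt "0 0 30 0 0 0" --pt "0 0 35 0 0 0" --pt "0 0 23 0 0 0" --pt "0 0 10 0 0 0"

```text
time: 14.12
tool_pos: [542.9, 13.3, 39.5]
tcp_rot: [-180.0, 0.2, -0.0]
ft_force: [1.0, 1.1, 0.6]
finger_gap: 84.9
grip_force: 0.0
```

Request:
apply_moves --pt "0 0 0 0 0 0" --pt "0 0 0 0 0 0" --pt "0 0 0 0 0 0" --pt "0 0 0 0 0 0" --pt "0 0 0 0 0 0" --fingers 45

```text
time: 14.75
tool_pos: [545.7, 13.1, 43.3]
tcp_rot: [180.0, -0.1, -0.0]
ft_force: [0.2, 0.8, 5.3]
finger_gap: 55.2
grip_force: 43.1
```

Request:
apply_moves --pt "0 0 -10 0 0 0" --pt "0 0 -25 0 0 0" --pt "0 10 -25 0 0 0" --pt "0 25 0 0 0 0" --pt "0 40 0 0 0 0"

```text
time: 15.38
tool_pos: [544.8, -61.7, 103.0]
tcp_rot: [-180.0, -0.0, 0.1]
ft_force: [-0.2, 1.4, -2.0]
finger_gap: 55.2
grip_force: 43.0
```

Request:
apply_moves --pt "0 50 0 0 0 0" --pt "0 50 0 0 0 0" --pt "0 50 0 0 0 0" --pt "0 40 0 0 0 0" --pt "0 20 0 0 0 0"

```text
time: 16.0
tool_pos: [544.1, -273.8, 102.3]
tcp_rot: [-180.0, 0.0, -0.1]
ft_force: [-0.1, 0.1, -2.0]
finger_gap: 54.9
grip_force: 43.0
```

Request:
apply_moves --pt "0 6 10 0 0 0" --pt "0 0 22 0 0 0" --pt "0 0 20 0 0 0" --pt "0 0 8 0 0 0" --pt "0 0 2 0 0 0"

```text
time: 16.62
tool_pos: [544.9, -276.9, 40.3]
tcp_rot: [-180.0, 0.0, 0.0]
ft_force: [-5.8, 7.0, 15.0]
finger_gap: 55.1
grip_force: 44.6
```

Request:
apply_moves --pt "0 0 0 0 0 0" --pt "0 0 0 0 0 0" --pt "0 0 0 0 0 0" --pt "0 0 0 0 0 0" --pt "0 0 0 0 0 0"

```text
time: 17.25
tool_pos: [544.9, -277.9, 40.4]
tcp_rot: [180.0, -0.0, -0.0]
ft_force: [0.7, 0.9, -1.1]
finger_gap: 54.8
grip_force: 43.2
```

Request:
apply_moves --pt "0 0 0 0 0 0" --pt "0 0 0 0 0 0" --pt "0 0 -20 0 0 0" --pt "0 0 -40 0 0 0" --pt "0 0 -55 0 0 0" --fingers 80

```text
time: 17.88
tool_pos: [543.9, -277.4, 156.5]
tcp_rot: [-179.9, 0.1, -0.0]
ft_force: [1.3, -0.0, -0.9]
finger_gap: 79.8
grip_force: 0.0
```

Request:
apply_moves --pt "0 -25 0 0 0 0" --pt "0 -45 0 0 0 0" --pt "0 -55 0 0 0 0" --pt "0 -55 0 0 0 0" --pt "0 -55 0 0 0 0" --fingers 85

```text
time: 18.5
tool_pos: [544.6, -40.9, 156.2]
tcp_rot: [180.0, -0.1, -0.0]
ft_force: [0.6, 0.1, -0.8]
finger_gap: 84.9
grip_force: 0.0
```

Request:
apply_moves --pt "0 -55 0 0 0 0" --pt "0 -55 0 0 0 0" --pt "0 -55 0 0 0 0" --pt "0 -55 0 0 0 0" --pt "0 -45 0 0 0 0"

```text
time: 19.12
tool_pos: [544.3, 224.7, 156.3]
tcp_rot: [-180.0, -0.1, 0.1]
ft_force: [0.6, -0.3, -0.1]
finger_gap: 84.9
grip_force: 0.0
```

Request:
apply_moves --pt "0 -19 0 0 0 0" --pt "0 0 0 0 0 0" --pt "0 0 0 0 0 0" --pt "0 0 0 0 0 0" --pt "0 0 0 0 0 0"

```text
time: 19.75
tool_pos: [545.1, 240.1, 155.4]
tcp_rot: [180.0, -0.0, -0.1]
ft_force: [0.2, 0.1, -0.1]
finger_gap: 85.0
grip_force: 0.0
```

Run:
```python
from m import *
print(s['time'],s['tool_pos'],s['tcp_rot'])
rep('pan',sel((549,290),60,23.5,28));rep('jar',sel((612,2),38,43,51));rep('bpad',sel((545,12.4),45,5,8))
g=p.max(2).astype(int)
v,u=np.where(d>0);dk=g[v,u]<50
Q=P[dk&(np.hypot(P[:,0]-545,P[:,1]-12)<38)&(abs(P[:,2]-6)<5)];rep('bpad',Q)
```

```text
19.75 [545.08101529 240.13665398 155.37960845] [ 1.79994907e+02 -2.44525039e-03 -9.44747033e-02]
pan 6291 circ [549.5 289.2] 44.0 rect [549.6 289.5] [87.  86.4] 89.6 z 25.7
jar 4320 circ [612.    1.5] 30.9 rect [612.2   2.7] [59.1 58.9] 15.8 z 46.7
bpad 2788 circ [550.9  11.7] 38.5 rect [545.4  12.8] [67.1 65.4] 51.5 z 5.9
bpad 528 circ [544.2  13.9] 32.8 rect [543.3  14.3] [64.9 58.6] 64.1 z 5.9
```

Request:
apply_moves --pt "6 20 0 0 0 0" --pt "12 42 0 0 0 0" --pt "16 56 0 0 0 0" --pt "16 56 0 0 0 0" --pt "11 42 0 0 0 0"

```text
time: 20.42
tool_pos: [606.2, 21.3, 155.4]
tcp_rot: [180.0, -0.0, -0.1]
ft_force: [1.0, -0.1, -0.7]
finger_gap: 84.7
grip_force: 0.0
```

Request:
apply_moves --pt "6 22.6 0 0 0 0" --pt "0 0 20 0 0 0" --pt "0 0 35 0 0 0" --pt "0 0 35 0 0 0" --pt "0 0 30 0 0 0"

```text
time: 21.05
tool_pos: [610.1, 4.2, 32.4]
tcp_rot: [-180.0, 0.2, 0.1]
ft_force: [0.3, 0.1, 0.3]
finger_gap: 85.0
grip_force: 0.0
```

Request:
apply_moves --pt "0 0 15 0 0 0" --pt "0 0 6 0 0 0" --pt "0 0 0 0 0 0" --pt "0 0 0 0 0 0" --pt "0 0 0 0 0 0"

```text
time: 21.68
tool_pos: [612.7, 2.4, 15.5]
tcp_rot: [180.0, -0.1, -0.0]
ft_force: [0.2, -0.3, -0.3]
finger_gap: 84.8
grip_force: 0.0
```

Request:
apply_moves --pt "0 0 0 0 0 0" --pt "0 0 0 0 0 0" --pt "0 0 0 0 0 0" --pt "0 0 0 0 0 0" --pt "0 0 0 0 0 0" --fingers 48

```text
time: 22.3
tool_pos: [612.2, 2.5, 15.0]
tcp_rot: [180.0, -0.0, -0.0]
ft_force: [-1.6, 0.9, 6.0]
finger_gap: 58.6
grip_force: 43.2
```

Request:
apply_moves --pt "0 0 -10 0 0 0" --pt "0 0 -20 0 0 0" --pt "0 0 -30 0 0 0" --pt "0 0 0 0 0 0" --pt "0 0 0 0 0 0"

```text
time: 22.92
tool_pos: [611.6, 2.5, 74.0]
tcp_rot: [180.0, 0.0, -0.0]
ft_force: [-0.3, -0.7, -2.8]
finger_gap: 59.0
grip_force: 43.6
```

Request:
apply_moves --pt "-4.5 -20 0 0 0 0" --pt "-9 -40 0 0 0 0" --pt "-11 -50 0 0 0 0" --pt "-11 -50 0 0 0 0" --pt "-11 -50 0 0 0 0"

```text
time: 23.55
tool_pos: [563.4, 214.7, 72.9]
tcp_rot: [180.0, 0.1, 0.0]
ft_force: [0.7, -0.5, -2.3]
finger_gap: 58.6
grip_force: 43.7
```

Request:
apply_moves --pt "-8 -42 0 0 0 0" --pt "-5 -25 0 0 0 0" --pt "-3 -10.5 0 0 0 0" --pt "0 0 10 0 0 0" --pt "0 0 15 0 0 0"

```text
time: 24.18
tool_pos: [549.6, 289.1, 48.4]
tcp_rot: [180.0, -0.0, -0.1]
ft_force: [-0.1, -0.8, -2.4]
finger_gap: 58.6
grip_force: 43.8
```

Request:
apply_moves --pt "0 0 7 0 0 0" --pt "0 0 3 0 0 0" --pt "0 0 1.5 0 0 0" --pt "0 0 0 0 0 0" --pt "0 0 0 0 0 0"

```text
time: 24.8
tool_pos: [549.7, 290.2, 38.1]
tcp_rot: [-180.0, -0.0, -0.0]
ft_force: [-0.2, -0.7, -2.5]
finger_gap: 58.8
grip_force: 43.8
```

Request:
apply_moves --pt "0 0 0.5 0 0 0" --pt "0 0 0.3 0 0 0" --pt "0 0 0 0 0 0" --pt "0 0 0 0 0 0" --pt "0 0 0 0 0 0"

```text
time: 25.42
tool_pos: [549.7, 290.3, 38.0]
tcp_rot: [-180.0, -0.0, -0.0]
ft_force: [-2.7, -2.3, 5.1]
finger_gap: 58.7
grip_force: 44.4
```

Request:
apply_moves --pt "0 0 0 0 0 0" --pt "0 0 0 0 0 0" --pt "0 0 -15 0 0 0" --pt "0 0 -40 0 0 0" --pt "0 0 -62 0 0 0" --fingers 85

```text
time: 26.05
tool_pos: [547.8, 289.4, 153.7]
tcp_rot: [179.9, 0.2, -0.0]
ft_force: [1.1, 0.3, 0.7]
finger_gap: 85.1
grip_force: 0.0
```

Request:
apply_moves --pt "0 0 0 0 0 0" --pt "0 0 0 0 0 0" --pt "0 0 0 0 0 0" --pt "0 0 0 0 0 0" --pt "0 0 0 0 0 0"

```text
time: 26.68
tool_pos: [548.8, 289.8, 152.9]
tcp_rot: [180.0, 0.1, -0.0]
ft_force: [-0.8, -0.6, 0.1]
finger_gap: 85.0
grip_force: 0.0
```

Run:
```python
from m import *
print(s['time'],s['tool_pos'])
rep('jar',sel((549,289),45,66,73));rep('pan',sel((549,289),60,23.5,28))
show('scene','s3.png')
```

```text
26.675 [548.84692218 289.81661513 152.92890227]
jar 4036 circ [550.1 288.8] 30.0 rect [550.3 288.9] [59.2 58.8] 45.1 z 69.7
pan 2204 circ [549.6 289.2] 43.9 rect [556.2 289.5] [73.3 87.4] 1.8 z 25.6
```

View pics/s3.png

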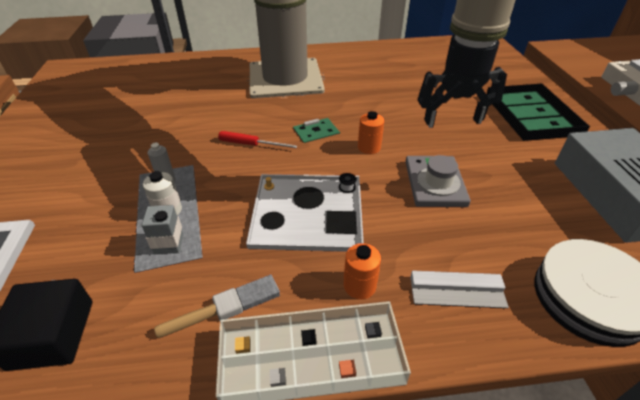

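The scene view shows the jar on the pan (438,175), the bottle, tin and can upright on the mat (around x=160), and the tray pads clear. Measured jar offset from the pan centre is under 1 mm. Next is returning the bottle.

Request:
apply_moves --pt "0 20 0 0 0 0" --pt "0 45 0 0 0 0" --pt "0 55 0 0 0 0" --pt "0 55 0 0 0 0" --pt "0 55 0 0 0 0"

```text
time: 27.4
tool_pos: [548.8, 57.4, 154.1]
tcp_rot: [180.0, -0.0, -0.0]
ft_force: [0.0, -0.1, -0.8]
finger_gap: 84.8
grip_force: 0.0
```

Request:
apply_moves --pt "0 55 0 0 0 0" --pt "0 55 0 0 0 0" --pt "0 55 0 0 0 0" --pt "0 55 0 0 0 0" --pt "0 55 0 0 0 0"

```text
time: 28.02
tool_pos: [548.3, -217.6, 154.2]
tcp_rot: [180.0, -0.0, -0.0]
ft_force: [-0.6, 0.6, 0.4]
finger_gap: 85.0
grip_force: 0.0
```

Request:
apply_moves --pt "-2 43 0 0 0 0" --pt "-2.5 20 0 0 0 0" --pt "0 0 0 0 0 0" --pt "0 0 0 0 0 0" --pt "0 0 0 0 0 0"

```text
time: 28.65
tool_pos: [545.0, -276.6, 154.0]
tcp_rot: [-180.0, 0.0, 0.1]
ft_force: [0.2, 1.0, -0.2]
finger_gap: 84.8
grip_force: 0.0
```

Run:
```python
from m import *
print(s['time'],s['tool_pos'],s['tcp_rot'])
rep('bcap',sel((545,-278),30,94,105));rep('bsh',sel((545,-278),45,60,90))
rep('tin',sel((638,-263),45,81,88));rep('can',sel((451,-295),30,91,110))
```

```text
28.65 [ 545.00951343 -276.56908244  154.02481584] [-1.79982641e+02  3.84481591e-04  8.46724101e-02]
bcap 823 circ [ 544.8 -279.1] 11.9 rect [ 544.8 -279.2] [23.1 23. ] 55.6 z 98.6
bsh 3195 circ [ 545.  -279.1] 28.0 rect [ 545. -279.] [55.1 54.5] 2.3 z 84.9
tin 4224 circ [ 637.8 -263.3] 32.4 rect [ 637.8 -263.3] [47.9 48.1] 87.8 z 84.5
can 754 circ [ 451.7 -294.8] 15.0 rect [ 453.4 -294.8] [26.6 28.5] 6.6 z 94.8
```

Request:
apply_moves --pt "0 0 15 0 0 0" --pt "0 0 30 0 0 0" --pt "0 0 35 0 0 0" --pt "0 0 24 0 0 0" --pt "0 0 10 0 0 0"

```text
time: 29.32
tool_pos: [543.2, -276.6, 37.0]
tcp_rot: [-179.9, 0.2, 0.0]
ft_force: [0.2, -0.4, -0.1]
finger_gap: 84.8
grip_force: 0.0
```

Request:
apply_moves --pt "0 0 0 0 0 0" --pt "0 0 0 0 0 0" --pt "0 0 0 0 0 0" --pt "0 0 0 0 0 0" --pt "0 0 0 0 0 0" --fingers 45

```text
time: 29.95
tool_pos: [545.5, -278.4, 41.2]
tcp_rot: [179.9, -0.1, -0.0]
ft_force: [-0.3, 0.4, 5.5]
finger_gap: 54.9
grip_force: 43.1
```

Request:
apply_moves --pt "0 0 -10 0 0 0" --pt "0 0 -25 0 0 0" --pt "0 -10 -25 0 0 0" --pt "0 -25 0 0 0 0" --pt "0 -40 0 0 0 0"

```text
time: 30.58
tool_pos: [544.1, -201.8, 99.1]
tcp_rot: [-180.0, 0.0, -0.1]
ft_force: [-0.3, -0.2, -2.2]
finger_gap: 54.9
grip_force: 42.9
```

Request:
apply_moves --pt "0 -50 0 0 0 0" --pt "0 -50 0 0 0 0" --pt "0 -50 0 0 0 0" --pt "0 -40 0 0 0 0" --pt "0 -20 0 0 0 0"

```text
time: 31.2
tool_pos: [543.1, 10.1, 98.4]
tcp_rot: [-180.0, 0.1, 0.1]
ft_force: [0.3, -0.2, -2.5]
finger_gap: 54.8
grip_force: 43.0
```

Request:
apply_moves --pt "0 -6.3 0 0 0 0" --pt "0 0 12 0 0 0" --pt "0 0 22 0 0 0" --pt "0 0 15 0 0 0" --pt "0 0 5 0 0 0"

```text
time: 31.82
tool_pos: [543.5, 12.6, 44.1]
tcp_rot: [-180.0, 0.2, -0.1]
ft_force: [-7.8, 0.9, 19.5]
finger_gap: 55.0
grip_force: 45.1
```

Request:
apply_moves --pt "0 0 2 0 0 0" --pt "0 0 0.5 0 0 0" --pt "0 0 0 0 0 0" --pt "0 0 0 0 0 0" --pt "0 0 0 0 0 0"

```text
time: 32.45
tool_pos: [545.3, 13.0, 44.1]
tcp_rot: [180.0, -0.1, -0.0]
ft_force: [-1.8, -2.4, 4.3]
finger_gap: 54.6
grip_force: 43.5
```

Request:
apply_moves --pt "0 0 0 0 0 0" --pt "0 0 0 0 0 0" --pt "0 0 -20 0 0 0" --pt "0 0 -40 0 0 0" --pt "0 0 -52 0 0 0" --fingers 80

```text
time: 33.08
tool_pos: [543.5, 13.7, 155.0]
tcp_rot: [-180.0, 0.2, -0.0]
ft_force: [1.0, -0.6, 1.0]
finger_gap: 80.3
grip_force: 0.0
```

Request:
apply_moves --pt "8 20 0 0 0 0" --pt "15 45 0 0 0 0" --pt "18 55 0 0 0 0" --pt "18 55 0 0 0 0" --pt "18 50 0 0 0 0" --fingers 85

```text
time: 33.7
tool_pos: [621.7, -213.7, 154.2]
tcp_rot: [-180.0, 0.1, -0.0]
ft_force: [1.1, 0.8, 0.1]
finger_gap: 85.1
grip_force: 0.0
```

Request:
apply_moves --pt "12 35 0 0 0 0" --pt "4 16 0 0 0 0" --pt "0 0 0 0 0 -0.175" --pt "0 0 0 0 0 -0.175" --pt "0 0 0 0 0 -0.175"

```text
time: 34.33
tool_pos: [637.4, -261.6, 154.6]
tcp_rot: [-179.9, 0.0, 30.4]
ft_force: [0.1, 0.1, -1.2]
finger_gap: 85.1
grip_force: 0.0
```

Request:
apply_moves --pt "0 0 0 0 0 -0.175" --pt "0 0 0 0 0 -0.175" --pt "0 0 0 0 0 -0.175" --pt "0 0 0 0 0 -0.175" --pt "0 0 0 0 0 -0.175"

```text
time: 34.95
tool_pos: [637.4, -261.5, 154.7]
tcp_rot: [-179.9, -0.0, 80.6]
ft_force: [0.3, 0.0, 0.4]
finger_gap: 85.3
grip_force: 0.0
```

Request:
apply_moves --pt "0 0 0 0 0 -0.131" --pt "0 0 0 0 0 0" --pt "0 0 0 0 0 0" --pt "0 0 0 0 0 0" --pt "0 0 0 0 0 0"

```text
time: 35.58
tool_pos: [637.7, -262.6, 155.5]
tcp_rot: [-180.0, -0.0, 87.7]
ft_force: [0.4, 0.1, 0.5]
finger_gap: 85.1
grip_force: 0.0
```

Run:
```python
from h import *
s=sense();print(s['tool_pos'],s['tcp_rot'],s['joint_pos'])
```

```text
[ 637.73116113 -262.60384043  155.46286035] [-1.79997510e+02 -3.50473671e-03  8.76610594e+01] [-2.66393381e+01  2.36146582e+01  7.41740663e+01  2.18957053e-03
  8.22149875e+01 -2.43006942e+01]
```

Request:
apply_moves --pt "0 0 15 0 0 0" --pt "0 0 30 0 0 0" --pt "0 0 35 0 0 0" --pt "0 0 25 0 0 0" --pt "0 0 10 0 0 0"

```text
time: 36.2
tool_pos: [635.8, -261.8, 36.9]
tcp_rot: [-179.8, -0.1, 87.7]
ft_force: [-1.0, -0.1, -0.8]
finger_gap: 84.5
grip_force: 0.0
```

Request:
apply_moves --pt "0 0 0 0 0 0" --pt "0 0 0 0 0 0" --pt "0 0 0 0 0 0" --pt "0 0 0 0 0 0" --pt "0 0 0 0 0 0" --fingers 35

```text
time: 36.83
tool_pos: [638.8, -263.2, 42.3]
tcp_rot: [179.9, 0.1, 87.7]
ft_force: [0.1, -1.4, 6.9]
finger_gap: 47.8
grip_force: 42.9
```

Request:
apply_moves --pt "0 0 -12 0 0 0" --pt "0 0 -28 0 0 0" --pt "0 0 -20 0 0 0" --pt "15 -1 -5 0 0 0" --pt "30 -3 0 0 0 0"

```text
time: 37.45
tool_pos: [635.6, -217.3, 105.8]
tcp_rot: [180.0, 0.0, 87.6]
ft_force: [0.9, -0.3, -2.8]
finger_gap: 47.6
grip_force: 42.3
```

Request:
apply_moves --pt "45 -4 0 0 0 0" --pt "52 -5 0 0 0 0" --pt "54 -5 0 0 0 0" --pt "52 -5 0 0 0 0" --pt "43 -4 0 0 0 0"

```text
time: 38.08
tool_pos: [621.0, 32.3, 104.6]
tcp_rot: [-179.9, -0.0, 87.8]
ft_force: [0.9, 0.3, -2.2]
finger_gap: 47.6
grip_force: 42.3
```

Request:
apply_moves --pt "28 -2 0 0 0 0" --pt "11.7 0.2 0 0 0 0.06" --pt "0 0 0 0 0 0.057" --pt "0 0 0 0 0 0" --pt "0 0 0 0 0 0"

```text
time: 38.7
tool_pos: [621.6, 69.2, 105.0]
tcp_rot: [-180.0, 0.0, 81.1]
ft_force: [-0.4, 0.7, -1.3]
finger_gap: 47.5
grip_force: 42.3
```

Request:
apply_moves --pt "0 0 12 0 0 0" --pt "0 0 22 0 0 0" --pt "0 0 18 0 0 0" --pt "0 0 7 0 0 0" --pt "0 0 0 0 0 0"

```text
time: 39.33
tool_pos: [622.0, 68.8, 46.2]
tcp_rot: [-180.0, 0.0, 81.0]
ft_force: [-0.2, -0.3, -3.2]
finger_gap: 47.7
grip_force: 42.4
```

Request:
apply_moves --pt "0 0 2 0 0 0" --pt "0 0 1 0 0 0" --pt "0 0 0.2 0 0 0" --pt "0 0 0 0 0 0" --pt "0 0 0 0 0 0"

```text
time: 39.95
tool_pos: [622.8, 68.9, 45.2]
tcp_rot: [179.9, -0.0, 81.0]
ft_force: [-6.2, -0.4, 11.2]
finger_gap: 47.2
grip_force: 43.7
```

Request:
apply_moves --pt "0 0 0 0 0 0" --pt "0 0 0 0 0 0" --pt "0 0 -20 0 0 0" --pt "0 0 -40 0 0 0" --pt "0 0 -52 0 0 0" --fingers 75

```text
time: 40.58
tool_pos: [621.4, 68.9, 156.4]
tcp_rot: [-179.9, 0.0, 81.0]
ft_force: [0.8, 0.2, 0.2]
finger_gap: 74.8
grip_force: 0.0
```

Request:
apply_moves --pt "0 0 0 0 0 -0.157" --pt "-20 -10 0 0 0 0" --pt "-38 -18 0 0 0 0" --pt "-50 -23 0 0 0 0" --pt "-55 -26 0 0 0 0" --fingers 85

```text
time: 41.2
tool_pos: [543.5, -95.8, 155.1]
tcp_rot: [-180.0, 0.0, 89.9]
ft_force: [0.2, -0.8, 0.7]
finger_gap: 85.1
grip_force: 0.0
```

Request:
apply_moves --pt "-55 -26 0 0 0 0" --pt "-55 -26 0 0 0 0" --pt "-45 -21 0 0 0 0" --pt "-30 -14 0 0 0 0" --pt "-15 -7 0 0 0 0"

```text
time: 41.82
tool_pos: [449.4, -295.8, 155.2]
tcp_rot: [-180.0, -0.0, 89.7]
ft_force: [0.2, -0.6, 0.0]
finger_gap: 85.2
grip_force: 0.0
```

Request:
apply_moves --pt "0 0 0 0 0 0" --pt "0 0 0 0 0 0" --pt "0 0 0 0 0 0" --pt "0 0 0 0 0 0" --pt "0 0 0 0 0 0"

```text
time: 42.45
tool_pos: [451.5, -293.7, 155.3]
tcp_rot: [-180.0, -0.0, 90.0]
ft_force: [-0.1, 0.7, 0.4]
finger_gap: 85.2
grip_force: 0.0
```

Run:
```python
from m import *
print(s['tool_pos'],s['tcp_rot'])
rep('can',sel((451,-295),30,91,110));rep('can2',sel((451,-295),30,60,110))
```

```text
[ 451.45472711 -293.65659129  155.28262961] [-1.79997867e+02 -3.27754131e-04  9.00449491e+01]
can 1020 circ [ 450.3 -294.4] 15.1 rect [ 450.1 -294.8] [28.2 28. ] 55.7 z 94.6
can2 2065 circ [ 450.3 -294.6] 19.0 rect [ 450.2 -294.3] [37.  36.8] 3.1 z 90.9
```

Request:
apply_moves --pt "0 0 15 0 0 0" --pt "0 0 30 0 0 0" --pt "0 0 35 0 0 0" --pt "0 0 25 0 0 0" --pt "0 0 9.7 0 0 0"

```text
time: 43.12
tool_pos: [449.5, -292.8, 37.7]
tcp_rot: [-179.8, -0.2, 90.0]
ft_force: [-0.1, 0.7, 0.2]
finger_gap: 85.0
grip_force: 0.0
```

Request:
apply_moves --pt "0 0 0 0 0 0" --pt "0 0 0 0 0 0" --pt "0 0 0 0 0 0" --pt "0 0 0 0 0 0" --pt "0 0 0 0 0 0" --fingers 25

```text
time: 43.75
tool_pos: [452.1, -294.8, 42.0]
tcp_rot: [179.9, 0.1, 90.0]
ft_force: [-1.1, -0.0, 6.1]
finger_gap: 37.4
grip_force: 40.2
```

Request:
apply_moves --pt "0 0 -10 0 0 0" --pt "0 0 -20 0 0 0" --pt "10 6 -15 0 0 0" --pt "25 16 0 0 0 0" --pt "35 23 0 0 0 0"

```text
time: 44.38
tool_pos: [496.9, -223.5, 86.5]
tcp_rot: [179.9, 0.0, 89.9]
ft_force: [0.2, 0.1, -1.5]
finger_gap: 36.9
grip_force: 40.2
```

Request:
apply_moves --pt "45 30 0 0 0 0" --pt "45 30 0 0 0 0" --pt "39 25 0 0 0 0" --pt "22 15 0 0 0 0" --pt "8.3 5.1 0 0 0 0"

```text
time: 45.0
tool_pos: [601.9, -62.6, 85.9]
tcp_rot: [180.0, -0.0, 90.1]
ft_force: [-0.3, -0.3, -1.3]
finger_gap: 37.0
grip_force: 40.3
```

Request:
apply_moves --pt "0 0 0 0 0 0" --pt "0 0 12 0 0 0" --pt "0 0 15 0 0 0" --pt "0 0 9 0 0 0" --pt "0 0 3 0 0 0"

```text
time: 45.62
tool_pos: [600.0, -65.0, 45.1]
tcp_rot: [-179.8, -0.0, 90.0]
ft_force: [-9.0, 0.2, 10.8]
finger_gap: 36.8
grip_force: 41.9
```

Request:
apply_moves --pt "0 0 2 0 0 0" --pt "0 0 1 0 0 0" --pt "0 0 0 0 0 0" --pt "0 0 0 0 0 0" --pt "0 0 0 0 0 0"

```text
time: 46.25
tool_pos: [601.4, -65.1, 45.1]
tcp_rot: [180.0, 0.0, 90.0]
ft_force: [-7.6, -0.2, 9.5]
finger_gap: 37.1
grip_force: 41.7
```

Request:
apply_moves --pt "0 0 0 0 0 0" --pt "0 0 0 0 0 0" --pt "0 0 -15 0 0 0" --pt "0 0 -35 0 0 0" --pt "0 0 -50 0 0 0" --fingers 70

```text
time: 46.88
tool_pos: [600.2, -64.5, 143.9]
tcp_rot: [-179.8, -0.0, 90.0]
ft_force: [0.9, -0.9, 0.5]
finger_gap: 70.0
grip_force: 0.0
```

Request:
apply_moves --pt "0 0 -40 0 0 0" --pt "0 -20 -40 0 0 0" --pt "0 -20 0 0 0 0" --pt "0 0 0 0 0 0" --pt "0 0 0 0 0 0"

```text
time: 47.5
tool_pos: [561.5, -64.8, 223.6]
tcp_rot: [180.0, -0.0, 90.0]
ft_force: [-1.1, -0.1, -0.2]
finger_gap: 70.1
grip_force: 0.0
```

Run:
```python
from m import *
cv2.imwrite('pics/w4.png',p[:,:,::-1])
print(s['tool_pos'],s['tcp_rot'])
rep('bcap',sel((544,12),30,97,108));rep('bsh',sel((544,12),45,70,90))
rep('tin',sel((622,68),45,84,92));rep('can2',sel((602,-66),35,70,112));rep('can',sel((602,-66),30,94,112))
show('scene','s4.png')
```

```text
[561.5212404  -64.76957319 223.63349346] [ 1.79990629e+02 -3.19986435e-03  8.99961838e+01]
bcap 599 circ [543.9  11.9] 11.8 rect [544.   11.8] [22.4 23.5] 89.9 z 101.7
bsh 1864 circ [544.   11.9] 27.9 rect [543.9  12.1] [54.8 54.8] 44.6 z 87.6
tin 2752 circ [621.7  68.6] 32.1 rect [621.9  68.7] [48.  48.1] 81.0 z 87.5
can2 1234 circ [599.8 -64.7] 19.1 rect [599.6 -64.7] [37.  37.2] 71.8 z 94.2
can 641 circ [600.  -64.5] 15.0 rect [599.4 -64.3] [28.2 28.8] 38.0 z 97.4
```

View pics/w4.png

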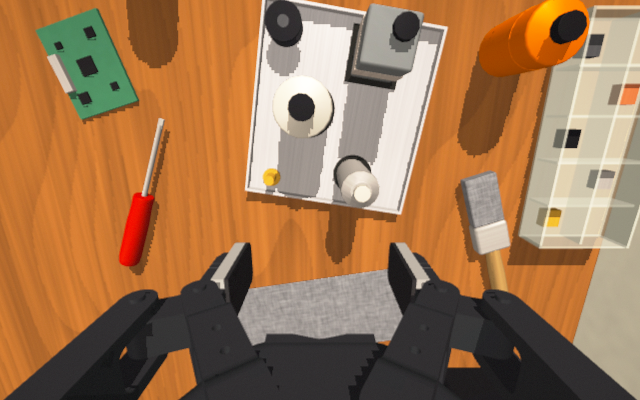

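View pics/s4.png

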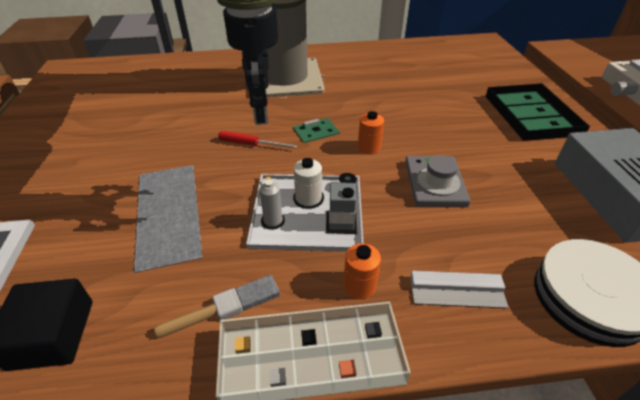

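The wrist view shows the bottle (302,105), tin (385,40) and can (358,180) upright on their pads. The scene view shows the jar on the pan (440,175) and an empty mat. All three are within about 2 mm of their pad centres, and the gripper is clear, so I'm handing in.

```bash
python3 -c "
from h import *
print(job.hand_in())"
```

```text
the job is handed in; nothing more can be done
None
```

The job is done and handed in: the jar stands upright on the scale pan, within 1 mm of its centre, and the bottle, tin and can are upright on their own pads, each within about 2 mm of centre. It took about 48 s of the 128 s allowed.

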